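Press a neck-block dowel home with one turn of the flywheel

TASK

Lay the wooden neck block in the nest of the bench press with its dowel facing the ram, slide it gently until it is fully home against the end stop, and let go of it. Then take the flywheel by its knob and turn it anticlockwise (seen from above) through exactly one revolution, without straining the crank, so that the ram presses the dowel flush and the wheel is parked at its mark again; let go and leave the block in the nest and everything else where it is.

Things in the scene. Friction and masses are not known exactly. Their poses are not given: they have to be found in the camera images.
- block_center (a point): centre of the loose light-wood neck block, 44 mm (x) by 50 mm (y) by 50 mm tall, 0.16 kg, standing on the bench; the point is 25 mm above its underside. From its +y face a dark dowel, 14 mm across, sticks out along +y level with this point; its plain x faces are the ones to grip.
- dowel (a joint): how far the dowel has been pressed into the block (m): at 0 it stands 20 mm proud of the face, at 0.020 it is flush. It starts between 0 and 0.006 and sits tight: about 25 N to move it.
- nest_seat (a point): where block_center is when the block is fully home in the press (z up, axes of the press and of the seated block). The bed is 25 mm below, 20 mm above the bench. Home is reached by sliding to local -y until the end stop is felt: the reading alone is too coarse. Fences along local y, 24 mm to each side (2 mm play), flared, 13 mm above the bed: hold the block 10 mm or more above its centre.
- endstop: steel block that closes the nest, 66 mm wide, 32 mm high above the bed; origin at the middle of its underside, 34 mm to local -y of nest_seat. Its face is 9 mm from its origin. It is a gauge stop: before the stroke do not press the block on it with more than 25 N.
- wheel_hub (a point): the nominal middle of the flywheel on the gear case, level with the middle of the knob, 124 mm above the bench; frame of the press. The bearing plate is adjustable: the true vertical axis lies up to 8 mm from here along local x. The wheel is a flat dark steel disc, 180 mm across, its top 100 mm above the bench (hub nut up to 14 mm higher).
- knob: upright dark wooden crank knob on the wheel, 24 mm across, 44 mm tall, origin at its middle. It spins freely, so fingers can hold it without turning. Its arm is slotted and clamped anywhere from 57 to 73 mm from the true axis. Never push or pull it along the arm (to or from the axis) with over 15 N: give way to that force. Closing the fingers along local y lets the wheel give when gripping.
- wheel (a joint): flywheel angle (rad), growing anticlockwise from above; 0 is parked at its mark (knob to local -x of the hub, the side of the pointer), 6.283 is one revolution later. Friction about 2.5 N at the knob, stays where it is left; in mid-stroke the dowel adds up to about 8 N. One revolution drives the ram 40 mm out and back.
- glue: bystander: yellow glue bottle, 52 mm diameter, 150 mm tall, origin under its centre; leave it alone
- wrench: bystander: steel wrench lying on the bench, origin near its middle; leave it alone
- pin_cup: bystander: white cup, 68 mm wide, 60 mm tall, origin under its centre; leave it alone
- sander: bystander: cork sanding block 110 by 60 by 28 mm, origin under its centre; leave it alone
- press: the grey bench press, fixed to the bench; origin under it, base 150 mm (x) by 380 mm (y). Gear case and flywheel at local +y, nest and end stop at local -y. Between them the round steel ram, 28 mm across at its face, slides along local y level with nest_seat; drawn back its face is 65 mm to local +y of nest_seat.
- pin (a joint): flexing of the knob's pin along the crank arm (m), 0 unloaded, positive outwards: a stiff spring, 15 N per mm, pushed in or pulled out by a hand that does not follow the knob's true circle. Beyond 1 mm (15 N) it bends for good. This reading is too coarse to steer by: go by the force felt.
Not all that is in view belongs to the job. What is shaped like the part that bears block_center but blue or pink is not meant.

How it is judged:
By the outcome, as a careful person would: the job done as asked, in the order asked, and still so for the second after the job is handed in, with the robot touching nothing.
It also fails if it takes over 72 s, if anything falls off the work surface, if the arm or the gripper's body presses on something with over 40 N, if the wrist force passes 120 N, or if a joint passes its speed limit or range.

ROBOT

A 6-joint arm with a two-finger parallel gripper is mounted at the origin on the work surface. World frame = base frame: x ahead of the robot, y to its left, z up, the work surface at z = 0. Lengths are in m, angles in rad, forces in N, time in s.
With the tool pointing down it reaches from about 0.35 to 0.975 m from the base axis. Payload 17.4 kg.
Tool frame: the origin (TCP) lies midway between the tips of the shut fingers; the grasp point (between the pads) lies 19 mm behind it; z points along the fingers, y is the direction in which the jaws open and shut (so a half turn about z gives the same grasp; the last joint's range is limited). The gripper opens to 85 mm and grips with 20 to 120 N. Pads are 22 mm wide; open, the fingers measure 114 mm over their backs; the gripper's body (76 mm by 85 mm) begins 54 mm behind the grasp point. The pads swing forward as they close: fully open they stand 13 mm farther back than shut.
Start: joints at [1.119, 0.116, 1.442, -0, 1.584, -0.038], TCP at [0.271, 0.618, 0.231] pointing down, gripper open.
Joint ranges: [-2.83, 2.83], [-0.83, 2.19], [0.07, 2.5], [-1.14, 4.28], [0.01, 3], [-2.97, 2.97]. Speed limits (rad/s): [1.89, 1.89, 2.22, 3.14, 3.14, 3.14].

INTERFACE

Orientations are given as a unit quaternion [w, x, y, z].
In Python, from bench import bot, imaging, workorder gives the robot as it stands.
- The arm moves only by the tool move_arm, never from a script. Its argument "plan" is a list of rows, each a list of 7 numbers: the turn, a rotation vector about the tool's x, y, z in degrees, then the shift along the tool's x, y, z in cm, then the closure, from -1 (fully open) to 1 (shut). A call has exactly 10 rows; each row shifts and turns the pose as measured when the row begins, along the tool's axes as they then stand; what a row does not reach is not made up. A row lasts 1/12 s, in which the tool goes at most 41.7 mm and 7.16 degrees, less where a joint would pass 70% of its speed; a pose out of reach is approached as far as the arm can. A call with a gripper value outside its range is refused whole. The fingers move at their own pace and stop on an object; the grip force is fixed at half the most. Time passes only in rows, so rows that do not move let the fingers close, or fill a call up. It gives the time, the measured TCP pose, the force and the opening at its end, in the units of the state.
- bot.sense(): the state, without advancing time (a new reading comes with each control period).
- imaging.read_camera(name): name is "scene" or "side" or "wrist"; returns a dict with "pixels" (384x512x3 uint8, red, green, blue), "mtx" (3x3 intrinsics, pixels), "cam_to_world" (4x4, takes a point from camera to world coordinates). Camera axes: x right, y down, z forward; pixel columns grow to the right and rows downward; lengths in m; the calibration is good to about 2 mm. The wrist camera is an equidistant fisheye: a pixel r from the principal point sees the ray r / f radians off the axis. A picture is of the moment at which its call begins. There is no depth.
- workorder.job_done(): hands the job in, once; it reports no verdict.
Trained networks look in a picture, given as the dict that the camera call returned (one of the last four; its "shot" number tells which), for a name from the list of things; names that differ only in an ending like _2 or _b are one class to them, and where a whole thing is asked for, a point or a joint stands for the part that bears it (a point fixed in the world has none). Each returns a list of dicts, best first, with "confidence" (0 to 1); they miss things now and then, are a little off and sometimes report something else, mostly with a low value. They report only what shows in the picture. A call takes as long as a camera call. They do not tell look-alikes from the thing itself.
- imaging.spot_in(target, picture): "box" ([left, top, right, bottom] as shares, 0 to 1, of the picture: columns of its width, rows of its height, round what is visible of it).
- imaging.silhouettes(target, picture): "mask" (384x512 bool, what is visible of it) and "box" ([left, top, right, bottom] as shares, 0 to 1, of the picture: columns of its width, rows of its height, round what is visible of it).
- imaging.place_of(target, picture): "centre" ([column, row] as shares, 0 to 1, of the picture: columns of its width, rows of its height: a listed point, or the origin of a listed thing).
The state is a dict: "clock": time; "q": joint angles; "joint_velocities": joint speeds; "effort": joint torques, N m; "tool_pos": TCP position; "eef_rot": TCP orientation; "contact_force": force on the tool from outside, world axes, zero at the start; "wrist_torque": the same for the moment, N m; "gripper_width": opening from 0.0 (shut) to 1.0 (fully open).
Only numpy, scipy, OpenCV 4.12 (cv2) and the standard library are available. Lean on these libraries where they do the work, as an engineer would, in place of code of your own. Each camera call takes 0.05 s, during which the arm holds its last target. There are 200 camera calls.

## Working session

There is one attempt and no reset: what is moved stays moved. The work goes in short steps, Python scripts to look and compute and a tool call to move; the robot and the scene stay as the last step left them, time stands still between calls to the robot, and variables do not carry over. Pictures are saved under pics/ and viewed, about 8 in all and at most 12, crops included, and the job is handed in when it is done.

Besides the shell and the picture viewer there is one more tool, called in YAML: its name, and indented under it one key for each argument. move_arm: Moves the arm, as the interface text tells. Its arguments: {"type":"object","properties":{"plan":{"type":"array"}},"required":["plan"]}

```bash
ls; mkdir -p pics
cat > h.py <<'E'
from bench import bot, imaging, workorder
import numpy as np, cv2
from scipy.spatial.transform import Rotation as R
def snap(n,save=None):
    p=imaging.read_camera(n)
    if save: cv2.imwrite(f'pics/{save}.png',p['pixels'][:,:,::-1])
    return p
def ray(p,uv,wrist=False):
    K=np.array(p['mtx']);T=np.array(p['cam_to_world'])
    x=(uv[0]-K[0,2])/K[0,0];y=(uv[1]-K[1,2])/K[1,1]
    if wrist:
        r=np.hypot(x,y);s=np.sin(r)/max(r,1e-9);d=np.array([x*s,y*s,np.cos(r)])
    else: d=np.array([x,y,1.])
    return T[:3,3],T[:3,:3]@(d/np.linalg.norm(d))
def onz(p,uv,z,wrist=False):
    o,d=ray(p,uv,wrist);return o+d*(z-o[2])/d[2]
def tri(rs):
    A=np.zeros((3,3));b=np.zeros(3)
    for o,d in rs:
        P=np.eye(3)-np.outer(d,d);A+=P;b+=P@o
    x=np.linalg.solve(A,b)
    return x,[float(np.linalg.norm(np.cross(x-o,d))) for o,d in rs]
def proj(p,X,wrist=False):
    K=np.array(p['mtx']);T=np.linalg.inv(np.array(p['cam_to_world']));c=T[:3,:3]@X+T[:3,3]
    if wrist:
        r=np.hypot(c[0],c[1]);t=np.arctan2(r,c[2]);v=c[:2]/r*t
    else: v=c[:2]/c[2]
    return np.array([K[0,0]*v[0]+K[0,2],K[1,1]*v[1]+K[1,2]])
E
python3 - <<'E'
from h import *
ps={n:snap(n) for n in('scene','side','wrist')}
im=np.hstack([cv2.resize(ps[n]['pixels'],(800,600)) for n in('scene',)])
cv2.imwrite('pics/scene.png',im[:,:,::-1])
cv2.imwrite('pics/side.png',cv2.resize(ps['side']['pixels'],(800,600))[:,:,::-1])
for t in['block_center','nest_seat','endstop','wheel_hub','knob','press','glue','wrench','pin_cup','sander']:
    for n,p in ps.items():
        for r in imaging.place_of(t,p)[:4]:
            uv=np.array(r['centre'])*[512,384]; print(t,n,round(r['confidence'],2),uv.round(1),end='; ')
    print()
for n,p in ps.items(): print(n,np.array(p['cam_to_world']).round(3).tolist(),np.array(p['mtx']).round(1).tolist())
print(bot.sense())
E
```

```text
pics
block_center scene 0.81 [204.3 263.9]; block_center scene 0.76 [123.5 242. ]; block_center scene 0.65 [155.3 259.9]; block_center scene 0.56 [187.5 232.5]; block_center side 0.94 [267.1 266.8]; block_center side 0.89 [270.8 331.8]; block_center side 0.84 [304.5 293.4]; block_center side 0.71 [312.8 255.9]; block_center wrist 0.58 [  8.4 359.9]; 
nest_seat scene 0.88 [261.4 223.4]; nest_seat side 0.63 [276.4 206.7]; 
endstop scene 0.82 [251.8 239.3]; endstop side 0.6 [284.1 217.4]; endstop side 0.44 [226.9 142.9]; endstop side 0.15 [276.4 206.3]; 
wheel_hub scene 0.65 [311.7 163.5]; wheel_hub side 0.94 [226.8 142.3]; 
knob scene 0.59 [296.8 155.7]; knob side 0.46 [211.3 152.9]; 
press scene 0.61 [286.2 209.5]; press side 0.88 [248.6 194.4]; 
glue scene 0.91 [216.2 305.9]; glue scene 0.35 [250.7 241.9]; glue side 0.63 [357.9 258.9]; 
wrench scene 0.66 [113.5 309.7]; wrench side 0.58 [359.7 345.6]; 
pin_cup scene 0.66 [344.8 162.1]; pin_cup scene 0.21 [260.7 222.2]; pin_cup side 0.79 [181.3 142.4]; 
sander scene 0.69 [371.8 189.3]; sander side 0.79 [224. 132.]; 
scene [[0.638, 0.50
[... 515 characters left out ...]
0, 1.0]]
{'clock': 1.65, 'q': array([ 1.11919804e+00,  1.16023962e-01,  1.44160154e+00,  2.37121628e-05,
        1.58398645e+00, -3.78106257e-02]), 'joint_velocities': array([-0.00048997, -0.0002446 ,  0.00027999, -0.00014175, -0.00177689,
       -0.00065902]), 'effort': array([ 1.53377783e-03, -7.31725287e+01, -6.32650781e+01,  6.75190813e-05,
        5.23051276e-04,  1.20278892e-04]), 'tool_pos': array([0.27141757, 0.61803956, 0.23128602]), 'eef_rot': array([-1.38391990e-05,  2.05420815e-01,  9.78673740e-01, -6.48807565e-06]), 'contact_force': array([-0.3412345 ,  0.19075324, -1.11490639]), 'wrist_torque': array([ 0.00702911, -0.04776358, -0.00485034]), 'gripper_width': 0.9999466023125809}
```

View pics/scene.png

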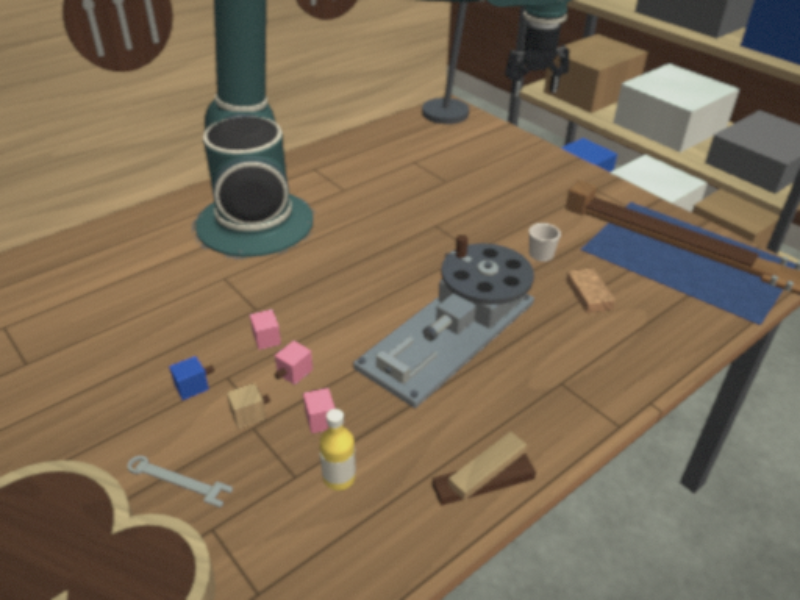

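View pics/side.png

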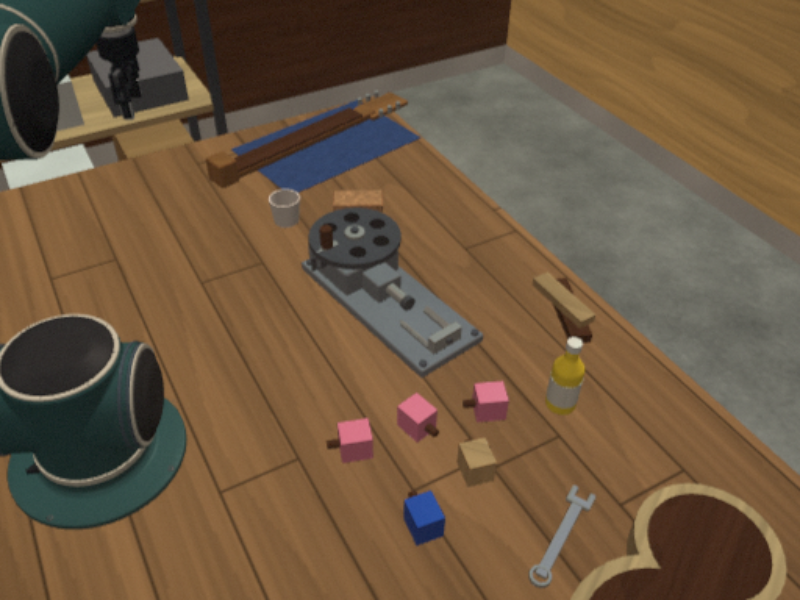

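Scene view (800 px): light-wood block at (248,405), dowel pointing right to (266,399). Look-alikes are blue (190,378) and pink (265,328), (293,362), (320,410). There's also a wood offcut at (488,463). I choose the light-wood one, which is side view (477,460). The press nest is at (408,355) and the wheel at (487,270).

Run:
```python
from h import *
a=snap('scene');b=snap('side')
P={'block':((155.3,259.9),(304.5,293.4)),'nest':((261.4,223.4),(276.4,206.7)),'endstop':((251.8,239.3),(284.1,217.4)),'hub':((311.7,163.5),(226.8,142.3)),'knob':((296.8,155.7),(211.3,152.9)),'press':((286.2,209.5),(248.6,194.4)),'glue':((216.2,305.9),(357.9,258.9)),'cup':((344.8,162.1),(181.3,142.4)),'sander':((371.8,189.3),(224,132)),'wrench':((113.5,309.7),(359.7,345.6)),'pink':((204.3,263.9),(312.8,255.9)),'pink2':((187.5,232.5),(267.1,266.8)),'blue':((123.5,242),(270.8,331.8))}
for k,(u,v) in P.items():
    x,e=tri([ray(a,u),ray(b,v)]);print(k,x.round(4),np.round(e,4))
c=a['pixels'][225:300,100:230];d=b['pixels'][230:350,240:370]
cv2.imwrite('pics/crop.png',np.vstack([cv2.resize(c,(520,300),interpolation=3),cv2.resize(d,(325,300),interpolation=3).repeat(1,0) if 0 else np.pad(cv2.resize(d,(325,300),interpolation=3),((0,0),(0,195),(0,0)))])[:,:,::-1])
```

```text
block [ 0.5067 -0.3189  0.031 ] [0.0036 0.0036]
nest [ 0.5937 -0.033   0.0471] [0.0053 0.0053]
endstop [ 0.6024 -0.0694  0.0228] [0.0023 0.0023]
hub [0.5565 0.195  0.1328] [0.0023 0.0023]
knob [0.4985 0.1857 0.1273] [0.0078 0.0078]
press [0.5683 0.0859 0.0118] [0.0078 0.0078]
glue [ 0.7078 -0.2713 -0.0017] [0.0003 0.0003]
cup [ 0.4978  0.435  -0.0046] [0.0018 0.0018]
sander [ 0.65    0.4033 -0.0032] [0.0075 0.0075]
wrench [ 0.5553 -0.4734 -0.0056] [0.0011 0.0011]
pink [ 0.5942 -0.2247  0.0234] [0.0021 0.0021]
pink2 [ 0.471  -0.198   0.0255] [0.0001 0.0001]
blue [ 0.3869 -0.3562  0.0191] [0.003 0.003]
```

View pics/crop.png

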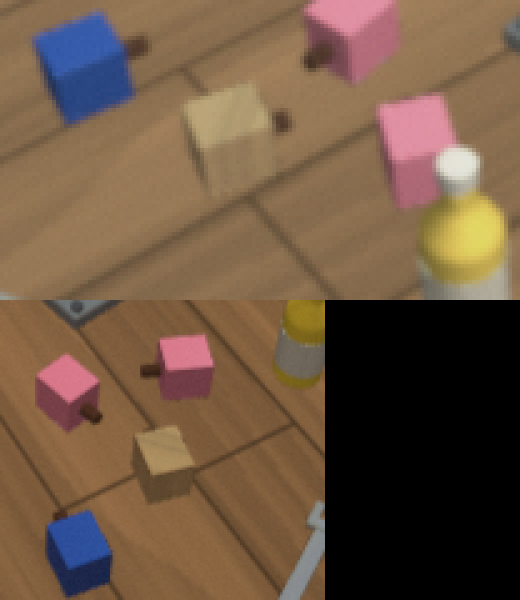

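Confirmed: the light-wood block is the target, with its dowel pointing right and away. Now moving above it.

move_arm:
  plan:
    - [0,0,0,-2.4,-3.1,0,-1]
    - [0,0,0,-2.4,-3.1,0,-1]
    - [0,0,0,-2.4,-3.1,0,-1]
    - [0,0,0,-2.4,-3.1,0,-1]
    - [0,0,0,-2.4,-3.1,0,-1]
    - [0,0,0,-2.4,-3.1,0,-1]
    - [0,0,0,-2.4,-3.1,0,-1]
    - [0,0,0,-2.4,-3.1,0,-1]
    - [0,0,0,-2.4,-3.1,0,-1]
    - [0,0,0,-2.4,-3.1,0,-1]

```text
clock: 2.58
tool_pos: [0.3663, 0.2277, 0.2282]
eef_rot: [-0.0, 0.201, 0.98, -0.001]
contact_force: [1.8, -0.7, 0.9]
gripper_width: 0.997
```

Run:
```python
from h import *
s=bot.sense();print(s['clock'],s['tool_pos'],s['eef_rot'],s['joint_velocities'],s['contact_force'])
```

```text
2.5833 [0.36629161 0.22767476 0.22822736] [-4.09533284e-05  2.00652245e-01  9.79662187e-01 -8.21164139e-04] [-1.07490381 -0.42046382  0.28699269 -0.0060099   0.11672321 -1.07409753] [ 1.81176442 -0.74666947  0.92319776]
```

move_arm:
  plan:
    - [0,0,0,-2.4,-3.1,0,-1]
    - [0,0,0,-2.4,-3.1,0,-1]
    - [0,0,0,-2.4,-3.1,0,-1]
    - [0,0,0,-2.4,-3.1,0,-1]
    - [0,0,0,-2.4,-3.1,0,-1]
    - [0,0,0,-2.4,-3.1,0,-1]
    - [0,0,0,-2.4,-3.1,0,-1]
    - [0,0,0,-2.4,-3.1,0,-1]
    - [0,0,0,-2.4,-3.1,0,-1]
    - [0,0,0,-2.4,-3.1,0,-1]

```text
clock: 3.42
tool_pos: [0.4641, -0.1721, 0.233]
eef_rot: [0.006, 0.2, 0.98, 0.0]
contact_force: [-0.0, 0.7, -0.0]
gripper_width: 0.997
```

move_arm:
  plan:
    - [0,0,0,-2.4,-3.1,0,-1]
    - [0,0,0,-2.4,-3.1,0,-1]
    - [0,0,0,-2.4,-3.1,0,-1]
    - [0,0,0,-2.0,-2.6,0,-1]
    - [0,0,0,-1,-1.3,0,-1]
    - [0,0,0,0,0,0,-1]
    - [0,0,0,0,0,0,-1]
    - [0,0,0,0,0,0,-1]
    - [0,0,0,0,0,0,-1]
    - [0,0,0,0,0,0,-1]

```text
clock: 4.25
tool_pos: [0.5055, -0.3491, 0.2324]
eef_rot: [0.006, 0.204, 0.979, 0.0]
contact_force: [0.5, -0.2, -0.0]
gripper_width: 1.001
```

Run:
```python
from h import *
p=snap('wrist');s=bot.sense()
for t in['block_center']:
  for r in imaging.place_of(t,p)[:5]:
    uv=np.array(r['centre'])*[512,384];print(t,round(r['confidence'],2),uv.round(1),onz(p,uv,.025,True).round(4))
cv2.imwrite('pics/w1.png',cv2.resize(p['pixels'],(800,600))[:,:,::-1])
print(s['clock'],s['tool_pos'],R.from_quat(s['eef_rot'][[1,2,3,0]]).as_matrix().round(3).tolist(),s['contact_force'])
```

```text
block_center 0.92 [359.1  89.6] [ 0.4722 -0.1986  0.025 ]
block_center 0.78 [330.2   3.6] [ 0.3617 -0.1895  0.025 ]
block_center 0.75 [276.  151.9] [ 0.5043 -0.3214  0.025 ]
block_center 0.67 [368.8 186.1] [ 0.5915 -0.227   0.025 ]
block_center 0.6 [207.3  70.2] [ 0.3828 -0.356   0.025 ]
4.3 [ 0.50557443 -0.3490139   0.23252902] [[-0.917, 0.399, 0.011], [0.399, 0.917, -0.002], [-0.011, 0.003, -1.0]] [ 0.78973812 -0.0676337   0.08614639]
```

View pics/w1.png

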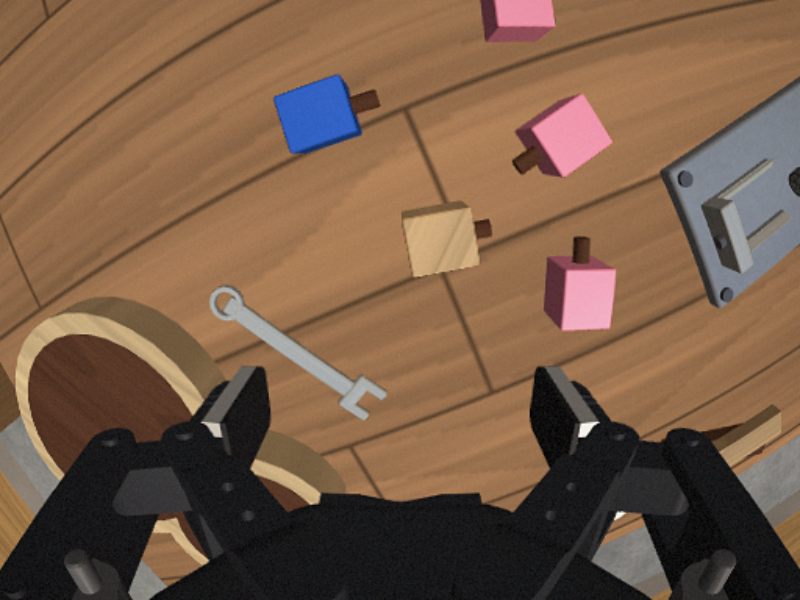

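Wrist view (800 px): wood block top corners are near (403,213), (470,203), (480,265), (413,277), with the dowel to the right at (485,229). The nest is at right (750,220).

Run:
```python
from h import *
p=snap('wrist')
c=[onz(p,np.array(u)*.64,.05,True) for u in[(403,213),(470,203),(480,265),(413,277)]]
print(np.round(c,4),np.mean(c,0).round(4))
for i,j in((0,1),(3,2),(3,0),(2,1)):
    d=c[j]-c[i];print(np.linalg.norm(d[:2]).round(4),np.degrees(np.arctan2(d[1],d[0])).round(1))
f=[onz(p,np.array(u)*.64,.033,True) for u in[(727,200),(770,161),(752,245),(788,213)]];print('fence',np.round(f,4))
for i,j in((0,1),(2,3)):
    d=f[j]-f[i];print(np.degrees(np.arctan2(d[1],d[0])).round(1))
b=[onz(p,np.array(u)*.64,.014,True) for u in[(685,180),(726,294)]];d=b[1]-b[0];print('bolts',np.round(b,4),np.degrees(np.arctan2(d[1],d[0])).round(1))
```

```text
[[ 0.4759 -0.3328  0.05  ]
 [ 0.4877 -0.2867  0.05  ]
 [ 0.5322 -0.2965  0.05  ]
 [ 0.5212 -0.3446  0.05  ]] [ 0.5042 -0.3152  0.05  ]
0.0476 75.6
0.0493 77.1
0.0469 165.5
0.0456 167.6
fence [[ 0.5696 -0.063   0.033 ]
 [ 0.5527  0.0026  0.033 ]
 [ 0.6209 -0.0421  0.033 ]
 [ 0.6087  0.0152  0.033 ]]
104.4
102.1
bolts [[ 0.5434 -0.0918  0.014 ]
 [ 0.6667 -0.0704  0.014 ]] 9.8
```

move_arm:
  plan:
    - [0,0,7,0,0,0,-1]
    - [0,0,7,0,0,0,-1]
    - [0,0,7,0,0,0,-1]
    - [0,0,7,0,0,0,-1]
    - [0,0,7,0,0,0,-1]
    - [0,0,7,0,0,0,-1]
    - [0,0,7,0,0,0,-1]
    - [0,0,7,0,0,0,-1]
    - [0,0,7,0,0,0,-1]
    - [0,0,7,0,0,0,-1]

```text
clock: 5.23
tool_pos: [0.5061, -0.3451, 0.2351]
eef_rot: [0.006, 0.737, 0.676, 0.004]
contact_force: [-0.6, 0.4, 0.2]
gripper_width: 1.003
```

move_arm:
  plan:
    - [0,0,7,0.5,0,2,-1]
    - [0,0,3,1,0,2,-1]
    - [0,0,0,1,0,3,-1]
    - [0,0,0,0.5,0,2,-1]
    - [0,0,0,0,0,0,-1]
    - [0,0,0,0,0,0,-1]
    - [0,0,0,0,0,0,-1]
    - [0,0,0,0,0,0,-1]
    - [0,0,0,0,0,0,-1]
    - [0,0,0,0,0,0,-1]

```text
clock: 6.07
tool_pos: [0.5159, -0.315, 0.1503]
eef_rot: [0.011, 0.797, 0.604, 0.006]
contact_force: [0.2, -0.3, 1.3]
gripper_width: 0.997
```

```bash
cat >> h.py <<'E'
def st():
    s=bot.sense();M=R.from_quat(np.array(s['eef_rot'])[[1,2,3,0]]).as_matrix()
    print(round(s['clock'],2),'tcp',np.round(s['tool_pos'],4),'yaw_y',np.degrees(np.arctan2(M[1,1],M[0,1])).round(1),'z',M[:,2].round(3),'F',np.round(s['contact_force'],1),'w',round(s['gripper_width'],3),'q6',np.round(s['q'][[0,5]],2))
    return s,M
def go(x,M,s): return (M.T@(np.array(x)-s['tool_pos'])*100).round(2)
E
python3 - <<'E'
from h import *
p=snap('wrist');s,M=st()
for r in imaging.place_of('block_center',p)[:4]:
    uv=np.array(r['centre'])*[512,384];print(round(r['confidence'],2),uv.round(1),onz(p,uv,.025,True).round(4))
cv2.imwrite('pics/w2.png',cv2.resize(p['pixels'],(800,600))[:,:,::-1])
E
```

```text
6.12 tcp [ 0.516  -0.3151  0.1504] yaw_y -15.7 z [ 0.023 -0.011 -1.   ] F [-0.7  0.2  0.1] w 1.001 q6 [-0.59 -0.32]
0.98 [308.6  63.6] [ 0.5928 -0.2245  0.025 ]
0.97 [240.1 182.3] [ 0.5038 -0.3134  0.025 ]
0.87 [168.   71.7] [ 0.4699 -0.1961  0.025 ]
0.82 [ 70.8 105.5] [ 0.3623 -0.1891  0.025 ]
```

View pics/w2.png

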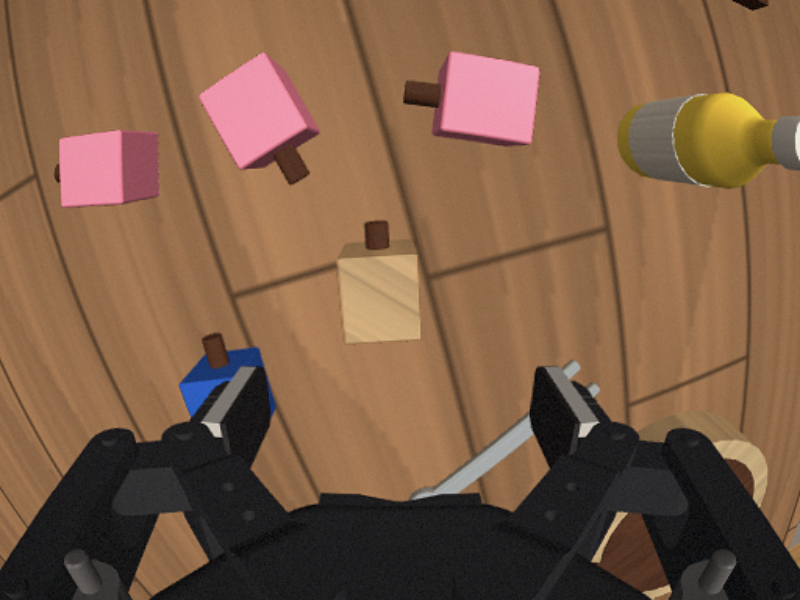

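Block top is at (338–420, 254–343), nearly square with the tool, with the dowel up at (376,235). I'll fix the small tilt and yaw, then descend.

```bash
cat >> h.py <<'E'
def orient(yaw_y,M):
    a=np.radians(yaw_y);y=np.array([np.cos(a),np.sin(a),0]);z=np.array([0,0,-1.]);D=np.column_stack([np.cross(y,z),y,z])
    return np.degrees(R.from_matrix(M.T@D).as_rotvec()).round(1),D
E
python3 - <<'E'
from h import *
p=snap('wrist');s,M=st()
c=[onz(p,np.array(u)*.64,.05,True) for u in[(338,260),(417,254),(420,338),(345,343)]]
m=np.mean(c,0);print(np.round(c,4),m.round(4))
for i,j in((0,1),(3,2),(3,0),(2,1)):
    d=c[j]-c[i];print(np.linalg.norm(d[:2]).round(4),np.degrees(np.arctan2(d[1],d[0])).round(1))
rv,D=orient(-14,M);print('turn',rv,'shift in D',(D.T@(np.array([m[0],m[1],.017])-s['tool_pos'])*100).round(2))
E
```

```text
6.22 tcp [ 0.5158 -0.3148  0.1497] yaw_y -15.7 z [ 0.022 -0.01  -1.   ] F [ 0.1 -0.6  0.4] w 1.002 q6 [-0.59 -0.32]
[[ 0.4911 -0.2882  0.05  ]
 [ 0.5324 -0.2967  0.05  ]
 [ 0.5216 -0.3434  0.05  ]
 [ 0.4803 -0.3347  0.05  ]] [ 0.5064 -0.3158  0.05  ]
0.0422 -11.7
0.0423 -12.0
0.0477 76.8
0.0479 77.0
turn [ 1.4  0.2 -1.7] shift in D [-0.32 -0.89 13.27]
```

move_arm:
  plan:
    - [1.4,0.2,-3.1,0,-0.9,0,-1]
    - [0,0,0,-0.3,0,3,-1]
    - [0,0,0,0,0,3,-1]
    - [0,0,0,0,0,2,-1]
    - [0,0,0,0,0,0,-1]
    - [0,0,0,0,0,0,-1]
    - [0,0,0,0,0,0,-1]
    - [0,0,0,0,0,0,-1]
    - [0,0,0,0,0,0,-1]
    - [0,0,0,0,0,0,-1]

```text
clock: 7.05
tool_pos: [0.5082, -0.3175, 0.0744]
eef_rot: [0.004, 0.78, 0.626, 0.001]
contact_force: [0.4, -0.9, -0.8]
gripper_width: 0.999
```

Run:
```python
from h import *
s,M=st();rv,D=orient(-12.5,M);print(rv,go((.5055,-.3155,.017),M,s))
```

```text
7.05 tcp [ 0.5082 -0.3175  0.0744] yaw_y -12.5 z [ 0.006 -0.005 -1.   ] F [ 0.4 -0.9 -0.8] w 0.999 q6 [-0.6  -0.38]
[ 0.4  0.2 -0. ] [ 0.16 -0.35  5.74]
```

move_arm:
  plan:
    - [0.4,0.2,0,0.15,-0.35,1.5,-1]
    - [0,0,0,0,0,1.5,-1]
    - [0,0,0,0,0,1.4,-1]
    - [0,0,0,0,0,1,-1]
    - [0,0,0,0,0,0.5,-1]
    - [0,0,0,0,0,0,-1]
    - [0,0,0,0,0,0,-1]
    - [0,0,0,0,0,0,-1]
    - [0,0,0,0,0,0,-1]
    - [0,0,0,0,0,0,-1]

```text
clock: 7.88
tool_pos: [0.5061, -0.3158, 0.0138]
eef_rot: [0.002, 0.78, 0.626, 0.0]
contact_force: [1.1, 0.1, -1.1]
gripper_width: 1.003
```

Run:
```python
from h import *
s,M=st();rv,D=orient(-12.5,M);print(rv,go((.5055,-.3155,.017),M,s))
```

```text
7.88 tcp [ 0.5061 -0.3158  0.0138] yaw_y -12.5 z [ 0.002 -0.002 -1.   ] F [ 1.1  0.1 -1.1] w 1.003 q6 [-0.6  -0.38]
[0.2 0.1 0. ] [ 0.02 -0.06 -0.32]
```

move_arm:
  plan:
    - [0,0,0,0,0,-0.4,-1]
    - [0,0,0,0,0,0,1]
    - [0,0,0,0,0,0,1]
    - [0,0,0,0,0,0,1]
    - [0,0,0,0,0,0,1]
    - [0,0,0,0,0,0,1]
    - [0,0,0,0,0,0,1]
    - [0,0,0,0,0,0,1]
    - [0,0,0,0,0,0,1]
    - [0,0,0,0,0,0,1]

```text
clock: 8.72
tool_pos: [0.5068, -0.3164, 0.0203]
eef_rot: [0.003, 0.78, 0.626, 0.001]
contact_force: [-0.8, 1.3, 1.1]
gripper_width: 0.502
```

Run:
```python
from h import *
s,M=st()
```

```text
8.72 tcp [ 0.5068 -0.3164  0.0203] yaw_y -12.5 z [ 0.005 -0.004 -1.   ] F [-0.8  1.3  1.1] w 0.502 q6 [-0.6  -0.38]
```

move_arm:
  plan:
    - [0,0,0,0,0,-1,1]
    - [0,0,0,0,0,-2.5,1]
    - [0,0,0,0,0,-3,1]
    - [0,0,0,0.5,0.2,-3,1]
    - [0,0,0,2.5,1,-2,1]
    - [0,0,0,3,1.2,0,1]
    - [0,0,0,3,1.2,0,1]
    - [0,0,0,3,1.2,0,1]
    - [0,0,0,3,1.2,0,1]
    - [0,0,0,2.5,0.8,0,1]

```text
clock: 9.55
tool_pos: [0.6112, -0.1571, 0.1463]
eef_rot: [0.003, 0.782, 0.623, 0.001]
contact_force: [0.4, -0.0, -2.4]
gripper_width: 0.507
```

move_arm:
  plan:
    - [0,0,-6,0,0,0,1]
    - [0,0,-7,0,0,0,1]
    - [0,0,-6,0,0,0,1]
    - [0,0,-4,0,0,0,1]
    - [0,0,0,0,0,0,1]
    - [0,0,0,0,0,0,1]
    - [0,0,0,0,0,0,1]
    - [0,0,0,0,0,0,1]
    - [0,0,0,0,0,0,1]
    - [0,0,0,0,0,0,1]

```text
clock: 10.38
tool_pos: [0.6133, -0.1503, 0.1499]
eef_rot: [0.003, 0.637, 0.771, 0.001]
contact_force: [-0.0, -0.2, -1.2]
gripper_width: 0.506
```

Run:
```python
from h import *
s,M=st();p=snap('wrist');a=snap('scene');b=snap('side')
for t in('nest_seat','endstop','wheel_hub','knob','press'):
  for n,q in(('w',p),('sc',a),('sd',b)):
    for r in imaging.place_of(t,q)[:1]:
      uv=np.array(r['centre'])*[512,384];print(t,n,round(r['confidence'],2),uv.round(1),onz(q,uv,{'nest_seat':.045,'endstop':.02,'press':0}.get(t,.124),n=='w').round(4))
cv2.imwrite('pics/w3.png',cv2.resize(p['pixels'],(800,600))[:,:,::-1])
np.savez('w3.npz',mtx=p['mtx'],cam_to_world=p['cam_to_world'])
```

```text
10.38 tcp [ 0.6133 -0.1503  0.1499] yaw_y 10.9 z [ 0.005 -0.002 -1.   ] F [-0.  -0.2 -1.2] w 0.506 q6 [-0.28 -0.47]
nest_seat w 0.92 [253.7  52.3] [ 0.5901 -0.0387  0.045 ]
nest_seat sc 0.6 [257.7 224.9] [ 0.5871 -0.0373  0.045 ]
nest_seat sd 0.57 [276.5 205.8] [ 0.5956 -0.0352  0.045 ]
endstop w 0.86 [253.9  92.3] [ 0.5965 -0.0708  0.02  ]
endstop sc 0.74 [253.4 240.9] [ 0.6091 -0.0708  0.02  ]
endstop sd 0.55 [284.5 221.3] [ 0.5974 -0.0778  0.02  ]
wheel_hub sc 0.86 [310.9 164.4] [0.5484 0.2023 0.124 ]
wheel_hub sd 0.64 [226.6 144.9] [0.5545 0.1909 0.124 ]
knob w 0.67 [251.2 244.9] [ 0.613  -0.1657  0.124 ]
knob sc 0.48 [293.5 159.5] [0.4973 0.1784 0.124 ]
knob sd 0.58 [209.2 151.9] [0.4944 0.1847 0.124 ]
press sc 0.91 [284.1 213.7] [0.5644 0.0872 0.    ]
press sd 0.61 [254.1 195.7] [0.5843 0.0735 0.    ]
```

View pics/w3.png

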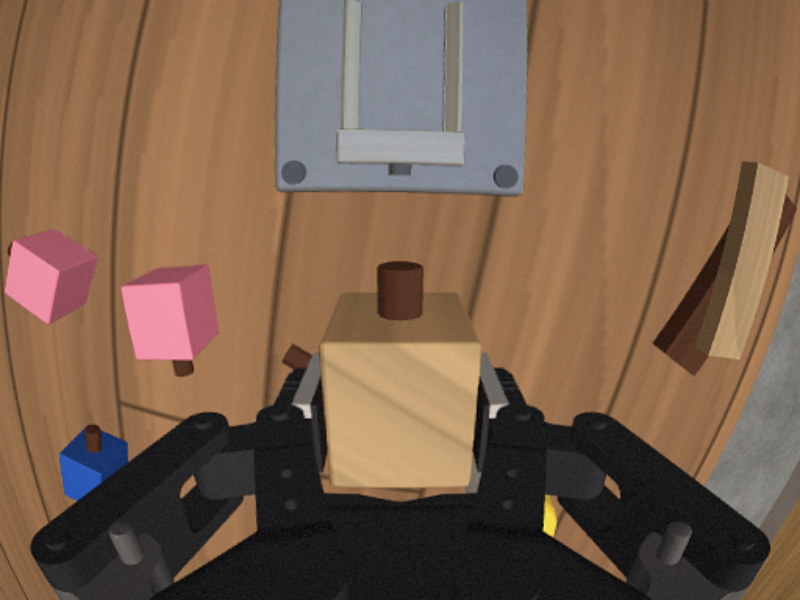

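Wrist view: nest straight ahead, with the end stop at (338–463, 130–164), fences at x≈352 and 453, and bolts at (293,172) and (506,176). The block is held square with the dowel forward (400,285).

Run:
```python
from h import *
p=dict(np.load('w3.npz'))
def seg(n,u,v,z):
    a,b=[onz(p,np.array(t)*.64,z,True) for t in(u,v)];d=b-a
    print(n,a.round(4),b.round(4),'mid',((a+b)/2).round(4),'len',np.linalg.norm(d).round(4),'ang',np.degrees(np.arctan2(d[1],d[0])).round(1))
seg('bolts',(293,172),(506,176),.024)
seg('es far top',(340,130),(462,132),.052)
seg('es near bot',(338,162),(463,164),.02)
seg('fenceL in top',(360,126),(361,3),.033)
seg('fenceR in top',(446,127),(447,3),.033)
seg('fenceL mid',(352,128),(352,3),.033)
seg('fenceR mid',(454,130),(455,3),.033)
seg('base front',(277,190),(522,193),.018)
seg('base L',(277,190),(281,3),.018)
seg('base R',(522,193),(527,3),.018)
```

```text
bolts [ 0.5403 -0.0968  0.024 ] [ 0.662  -0.0757  0.024 ] mid [ 0.6011 -0.0863  0.024 ] len 0.1234 ang 9.8
es far top [ 0.5669 -0.0697  0.052 ] [ 0.6281 -0.0589  0.052 ] mid [ 0.5975 -0.0643  0.052 ] len 0.0621 ang 10.0
es near bot [ 0.5649 -0.087   0.02  ] [ 0.6363 -0.0744  0.02  ] mid [ 0.6006 -0.0807  0.02  ] len 0.0725 ang 10.0
fenceL in top [ 0.5749 -0.0648  0.033 ] [0.5615 0.006  0.033 ] mid [ 0.5682 -0.0294  0.033 ] len 0.0721 ang 100.7
fenceR in top [ 0.6212 -0.0564  0.033 ] [0.6083 0.0153 0.033 ] mid [ 0.6147 -0.0206  0.033 ] len 0.0728 ang 100.2
fenceL mid [ 0.5707 -0.0667  0.033 ] [0.5566 0.0052 0.033 ] mid [ 0.5637 -0.0307  0.033 ] len 0.0733 ang 101.1
fenceR mid [ 0.6258 -0.0571  0.033 ] [0.6126 0.0163 0.033 ] mid [ 0.6192 -0.0204  0.033 ] len 0.0746 ang 100.2
base front [ 0.531  -0.1093  0.018 ] [ 0.6753 -0.0834  0.018 ] mid [ 0.6031 -0.0964  0.018 ] len 0.1467 ang 10.2
base L [ 0.531  -0.1093  0.018 ] [0.5114 0.0053 0.018 ] mid [ 0.5212 -0.052   0.018 ] len 0.1162 ang 99.7
base R [ 0.6753 -0.0834  0.018 ] [0.6559 0.034  0.018 ] mid [ 0.6656 -0.0247  0.018 ] len 0.119 ang 99.4
```

move_arm:
  plan:
    - [0,0,0.9,2,0,0,1]
    - [0,0,0,3,0,0,1]
    - [0,0,0,3,0,0,1]
    - [0,0,0,2,0,0,1]
    - [0,0,0,1,0,0,1]
    - [0,0,0,0.5,0,1,1]
    - [0,0,0,0,0,2,1]
    - [0,0,0,0,0,2,1]
    - [0,0,0,0,0,0.5,1]
    - [0,0,0,0,0,0,1]

```text
clock: 12.12
tool_pos: [0.5932, -0.0349, 0.0915]
eef_rot: [0.004, 0.644, 0.765, 0.001]
contact_force: [1.1, 0.4, -2.3]
gripper_width: 0.501
```

Run:
```python
from h import *
s,M=st();rv,D=orient(10,M);print(rv,go((.5917,-.029,.0403),M,s))
```

```text
12.12 tcp [ 0.5932 -0.0349  0.0915] yaw_y 9.9 z [ 0.007 -0.003 -1.   ] F [ 1.1  0.4 -2.3] w 0.501 q6 [-0.1  -0.27]
[ 0.4  0.2 -0.1] [ 0.63 -0.08  5.11]
```

move_arm:
  plan:
    - [0.4,0.2,0,0.6,0,0.5,1]
    - [0,0,0,0,0,1,1]
    - [0,0,0,0,0,1,1]
    - [0,0,0,0,0,0.8,1]
    - [0,0,0,0,0,0.4,1]
    - [0,0,0,0,0,0.2,1]
    - [0,0,0,0,0,0,1]
    - [0,0,0,0,0,0,1]
    - [0,0,0,0,0,0,1]
    - [0,0,0,0,0,0,1]

```text
clock: 12.95
tool_pos: [0.5933, -0.0302, 0.0505]
eef_rot: [0.001, 0.644, 0.765, -0.0]
contact_force: [0.4, -0.3, -1.9]
gripper_width: 0.5
```

Run:
```python
from h import *
s,M=st();rv,D=orient(10,M);print(rv,go((.5917,-.029,.0403),M,s))
```

```text
12.95 tcp [ 0.5933 -0.0302  0.0505] yaw_y 9.8 z [ 0.001 -0.001 -1.   ] F [ 0.4 -0.3 -1.9] w 0.5 q6 [-0.09 -0.26]
[ 0.   0.1 -0.2] [ 0.14 -0.14  1.02]
```

move_arm:
  plan:
    - [0,0,0,0.1,-0.14,0,1]
    - [0,0,0,0,0,0.3,1]
    - [0,0,0,0,0,0.3,1]
    - [0,0,0,0,0,0.2,1]
    - [0,0,0,0,0,0.1,1]
    - [0,0,0,0,0,0,1]
    - [0,0,0,0,0,0,1]
    - [0,0,0,0,0,0,1]
    - [0,0,0,0,0,0,1]
    - [0,0,0,0,0,0,1]

```text
clock: 13.78
tool_pos: [0.5921, -0.0293, 0.0415]
eef_rot: [0.001, 0.644, 0.765, 0.0]
contact_force: [-0.3, -0.2, -1.9]
gripper_width: 0.506
```

Run:
```python
from h import *
s,M=st();rv,D=orient(10,M);print(rv,go((.5917,-.029,.0403),M,s))
p=snap('wrist','w4a')
cv2.imwrite('pics/w4.png',cv2.resize(p['pixels'],(800,600))[:,:,::-1])
```

```text
13.78 tcp [ 0.5921 -0.0293  0.0415] yaw_y 9.8 z [ 0.003 -0.001 -1.   ] F [-0.3 -0.2 -1.9] w 0.506 q6 [-0.09 -0.26]
[ 0.1  0.1 -0.2] [ 0.04 -0.03  0.12]
```

View pics/w4.png

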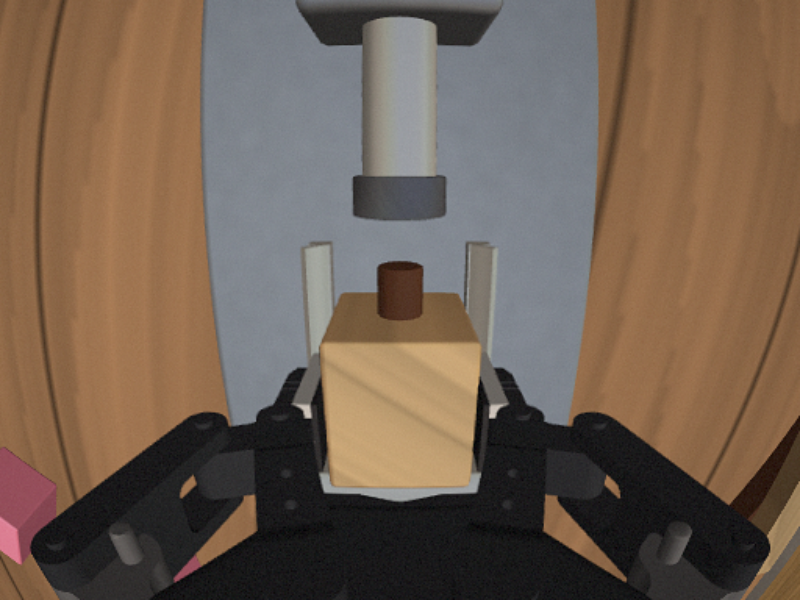

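Block is between the fences, with the dowel (400,290) in line with the ram (400,200). Seat it and slide towards the stop.

move_arm:
  plan:
    - [0,0,0,0,0,0.1,1]
    - [0,0,0,0,0,0.1,1]
    - [0,0,0,-0.2,0,0,1]
    - [0,0,0,-0.2,0,0,1]
    - [0,0,0,-0.2,0,0,1]
    - [0,0,0,-0.1,0,0,1]
    - [0,0,0,-0.1,0,0,1]
    - [0,0,0,0,0,0,1]
    - [0,0,0,0,0,0,1]
    - [0,0,0,0,0,0,1]

```text
clock: 14.67
tool_pos: [0.5939, -0.038, 0.0403]
eef_rot: [0.002, 0.644, 0.765, 0.001]
contact_force: [-0.3, 0.1, -1.9]
gripper_width: 0.505
```

Run:
```python
from h import *
s,M=st();rv,D=orient(10,M);print(rv,go((.5935,-.0389,.0403),M,s),'Ftool',(M.T@s['contact_force']).round(1))
```

```text
14.67 tcp [ 0.5939 -0.038   0.0403] yaw_y 9.8 z [ 0.003 -0.001 -1.   ] F [-0.3  0.1 -1.9] w 0.505 q6 [-0.11 -0.28]
[ 0.2  0.1 -0.2] [-0.08 -0.05  0.  ] Ftool [ 0.1 -0.2  1.9]
```

move_arm:
  plan:
    - [0,0,0,-0.05,0,0,1]
    - [0,0,0,-0.05,0,0,1]
    - [0,0,0,-0.05,0,0,1]
    - [0,0,0,-0.05,0,0,1]
    - [0,0,0,-0.05,0,0,1]
    - [0,0,0,-0.05,0,0,1]
    - [0,0,0,-0.05,0,0,1]
    - [0,0,0,-0.05,0,0,1]
    - [0,0,0,-0.05,0,0,1]
    - [0,0,0,-0.05,0,0,1]

```text
clock: 15.5
tool_pos: [0.594, -0.0388, 0.0405]
eef_rot: [-0.002, 0.644, 0.765, 0.003]
contact_force: [-1.3, 5.4, 0.3]
gripper_width: 0.509
```

Run:
```python
from h import *
s,M=st();rv,D=orient(10,M);print(rv,go((.5935,-.0389,.0403),M,s),'Ftool',(M.T@s['contact_force']).round(1))
```

```text
15.5 tcp [ 0.594  -0.0388  0.0405] yaw_y 9.8 z [ 0.001  0.007 -1.   ] F [-1.3  5.4  0.3] w 0.509 q6 [-0.11 -0.29]
[ 0.1 -0.4 -0.2] [-0.01 -0.05  0.02] Ftool [ 5.6 -0.4 -0.3]
```

move_arm:
  plan:
    - [0,-0.4,0,0,0,0,1]
    - [0,0,0,0,0,0.05,1]
    - [0,0,0,-0.1,0,0.05,1]
    - [0,0,0,-0.1,0,0.05,1]
    - [0,0,0,-0.1,0,0.05,1]
    - [0,0,0,-0.1,0,0.05,1]
    - [0,0,0,-0.1,0,0.05,1]
    - [0,0,0,-0.1,0,0.05,1]
    - [0,0,0,-0.1,0,0.05,1]
    - [0,0,0,-0.1,0,0.05,1]

```text
clock: 16.33
tool_pos: [0.594, -0.0387, 0.0405]
eef_rot: [-0.005, 0.643, 0.766, 0.005]
contact_force: [-7.2, 11.5, 7.5]
gripper_width: 0.505
```

Run:
```python
from h import *
s,M=st();rv,D=orient(10,M);print(rv,go((.5935,-.0389,.0403),M,s),'Ftool',(M.T@s['contact_force']).round(1))
```

```text
16.33 tcp [ 0.594  -0.0387  0.0405] yaw_y 9.9 z [-0.001  0.013 -1.   ] F [-7.2 11.5  7.5] w 0.505 q6 [-0.11 -0.29]
[ 0.1 -0.7 -0.1] [-0.01 -0.05  0.02] Ftool [12.7 -5.1 -7.3]
```

move_arm:
  plan:
    - [0,-0.8,0,0,0,0,1]
    - [0,-0.4,0,0,0,0,1]
    - [0,-0.4,0,-0.03,0,0,1]
    - [0,-0.4,0,-0.03,0,0,1]
    - [0,-0.4,0,-0.03,0,0,1]
    - [0,-0.4,0,-0.03,0,0,1]
    - [0,-0.3,0,-0.03,0,0,1]
    - [0,-0.3,0,-0.03,0,0,1]
    - [0,0,0,-0.03,0,0,1]
    - [0,0,0,-0.03,0,0,1]

```text
clock: 17.17
tool_pos: [0.594, -0.0381, 0.0412]
eef_rot: [0.018, 0.643, 0.766, -0.014]
contact_force: [-1.3, 4.5, 0.0]
gripper_width: 0.511
```

Run:
```python
from h import *
s,M=st();rv,D=orient(10,M);print(rv,go((.5935,-.0389,.0403),M,s),'Ftool',(M.T@s['contact_force']).round(1))
```

```text
17.17 tcp [ 0.594  -0.0381  0.0412] yaw_y 10.0 z [ 0.009 -0.045 -0.999] F [-1.3  4.5  0. ] w 0.511 q6 [-0.09 -0.24]
[ 0.1  2.7 -0. ] [-0.06 -0.06  0.09] Ftool [ 4.7 -0.5 -0.2]
```

move_arm:
  plan:
    - [0,1,0,0,0,0,1]
    - [0,1,0,0,0,0,1]
    - [0,0.6,0,0,0,0,1]
    - [0,0,0,-0.05,0,0,1]
    - [0,0,0,-0.05,0,0,1]
    - [0,0,0,-0.05,0,0,1]
    - [0,0,0,-0.05,0,0,1]
    - [0,0,0,-0.05,0,0,1]
    - [0,0,0,-0.05,0,0,1]
    - [0,0,0,-0.03,0,0,1]

```text
clock: 18.0
tool_pos: [0.5941, -0.0387, 0.0413]
eef_rot: [-0.005, 0.644, 0.765, 0.005]
contact_force: [-1.9, 5.4, -0.3]
gripper_width: 0.502
```

Run:
```python
from h import *
s,M=st();rv,D=orient(10,M);print(rv,go((.5935,-.0389,.0403),M,s),'Ftool',(M.T@s['contact_force']).round(1))
```

```text
18.0 tcp [ 0.5941 -0.0387  0.0413] yaw_y 9.9 z [-0.002  0.014 -1.   ] F [-1.9  5.4 -0.3] w 0.502 q6 [-0.11 -0.29]
[ 0.  -0.8 -0.1] [-0.01 -0.07  0.1 ] Ftool [ 5.7 -1.   0.4]
```

move_arm:
  plan:
    - [0,-0.8,0,0,0,0.1,1]
    - [0,0,0,0,0,0,1]
    - [0,0,0,-0.05,0,0,1]
    - [0,0,0,-0.05,0,0,1]
    - [0,0,0,0,0,0,-1]
    - [0,0,0,0,0,0,-1]
    - [0,0,0,0,0,0,-1]
    - [0,0,0,0,0,0,-1]
    - [0,0,0,0,0,0,-1]
    - [0,0,0,0,0,0,-1]

```text
clock: 18.83
tool_pos: [0.5948, -0.0401, 0.0408]
eef_rot: [-0.0, 0.644, 0.765, 0.001]
contact_force: [0.7, -0.2, 0.1]
gripper_width: 1.002
```

Run:
```python
from h import *
s,M=st();rv,D=orient(10,M);print(rv,'Ftool',(M.T@s['contact_force']).round(1))
```

```text
18.83 tcp [ 0.5948 -0.0401  0.0408] yaw_y 9.8 z [ 0.001  0.003 -1.   ] F [ 0.7 -0.2  0.1] w 1.002 q6 [-0.11 -0.28]
[ 0.1 -0.1 -0.2] Ftool [-0.3  0.7 -0.1]
```

move_arm:
  plan:
    - [0,0,0,0,0,-1,-1]
    - [0,0,0,0,0,-2,-1]
    - [0,0,0,0,0,-3,-1]
    - [0,0,0,0,0,-3,-1]
    - [0,0,0,0,0,-3,-1]
    - [0,0,0,0,0,-3,-1]
    - [0,0,0,0,0,-1,-1]
    - [0,0,0,0,0,0,-1]
    - [0,0,0,0,0,0,-1]
    - [0,0,0,0,0,0,-1]

```text
clock: 19.67
tool_pos: [0.5931, -0.0408, 0.2121]
eef_rot: [-0.0, 0.644, 0.765, 0.001]
contact_force: [-0.8, 0.1, -0.2]
gripper_width: 1.001
```

Run:
```python
from h import *
s,M=st();p=snap('wrist')
for t in('block_center','knob','wheel_hub'):
  for r in imaging.place_of(t,p)[:2]:
      uv=np.array(r['centre'])*[512,384];print(t,round(r['confidence'],2),uv.round(1),onz(p,uv,.045 if t[0]=='b' else .124,True).round(4))
cv2.imwrite('pics/w5.png',cv2.resize(p['pixels'],(800,600))[:,:,::-1])
np.savez('w5.npz',mtx=p['mtx'],cam_to_world=p['cam_to_world'])
```

```text
19.67 tcp [ 0.5931 -0.0408  0.2121] yaw_y 9.8 z [ 0.001  0.002 -1.   ] F [-0.8  0.1 -0.2] w 1.001 q6 [-0.11 -0.28]
block_center 0.98 [102.9 330.5] [ 0.4002 -0.3286  0.045 ]
block_center 0.96 [251.7 169.1] [ 0.5882 -0.0391  0.045 ]
```

View pics/w5.png

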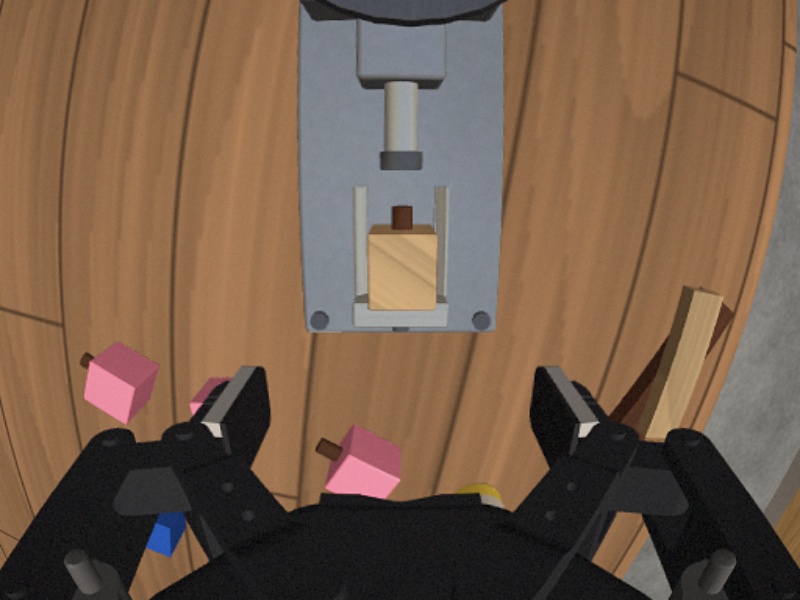

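Block is flat against the stop (403,268), dowel proud toward the ram (402,160). Next, the knob.

move_arm:
  plan:
    - [0,0,0,2,-0.5,-1,-1]
    - [0,0,0,3.3,-0.8,-1,-1]
    - [0,0,0,3.3,-0.8,0,-1]
    - [0,0,0,3.3,-0.8,0,-1]
    - [0,0,0,3.3,-0.8,0,-1]
    - [0,0,0,3.3,-0.8,0,-1]
    - [0,0,0,3,-0.7,0,-1]
    - [0,0,0,1,-0.3,0,-1]
    - [0,0,7,0,0,0,-1]
    - [0,0,7,0,0,0,-1]

```text
clock: 20.7
tool_pos: [0.4937, 0.1798, 0.2232]
eef_rot: [-0.005, 0.734, 0.679, -0.005]
contact_force: [0.1, -0.1, -0.8]
gripper_width: 1.002
```

move_arm:
  plan:
    - [0,0,7,0,0,0,-1]
    - [0,0,7,0,0,0,-1]
    - [0,0,7,0,0,0,-1]
    - [0,0,7,0,0,0,-1]
    - [0,0,7,0,0,0,-1]
    - [0,0,7,0,0,0,-1]
    - [0,0,7,0,0,0,-1]
    - [0,0,7,0,0,0,-1]
    - [0,0,7,0,0,0,-1]
    - [0,0,5,0,0,0,-1]

```text
clock: 21.53
tool_pos: [0.4926, 0.1781, 0.2148]
eef_rot: [-0.0, 0.991, 0.135, -0.013]
contact_force: [0.4, 0.1, -0.1]
gripper_width: 1.001
```

move_arm:
  plan:
    - [0,0,7,0,0,0,0.2]
    - [0,0,0,0,0,0,0.2]
    - [0,0,0,0,0,0,0.2]
    - [0,0,0,0,0,0,0.2]
    - [0,0,0,0,0,0,0.2]
    - [0,0,0,0,0,0,0.2]
    - [0,0,0,0,0,0,0.2]
    - [0,0,0,0,0,0,0.2]
    - [0,0,0,0,0,0,0.2]
    - [0,0,0,0,0,0,0.2]

```text
clock: 22.37
tool_pos: [0.4924, 0.1769, 0.2115]
eef_rot: [0.001, 0.997, 0.078, -0.015]
contact_force: [0.5, 0.4, 0.8]
gripper_width: 0.396
```

Run:
```python
from h import *
s,M=st();rv,D=orient(-80,M);print(rv);p=snap('wrist')
for t in('knob','wheel_hub'):
  for r in imaging.place_of(t,p)[:2]:
      uv=np.array(r['centre'])*[512,384];print(t,round(r['confidence'],2),uv.round(1),onz(p,uv,.124,True).round(4))
cv2.imwrite('pics/w6.png',cv2.resize(p['pixels'],(800,600))[:,:,::-1])
np.savez('w6.npz',mtx=p['mtx'],cam_to_world=p['cam_to_world'])
```

```text
22.37 tcp [0.4924 0.1769 0.2115] yaw_y -81.0 z [-0.03  -0.005 -1.   ] F [0.5 0.4 0.8] w 0.396 q6 [0.29 1.71]
[ 0.   1.8 -1. ]
knob 0.64 [245.1 182.7] [0.4959 0.1866 0.124 ]
wheel_hub 0.66 [241.8 111.2] [0.5516 0.1975 0.124 ]
```

View pics/w6.png

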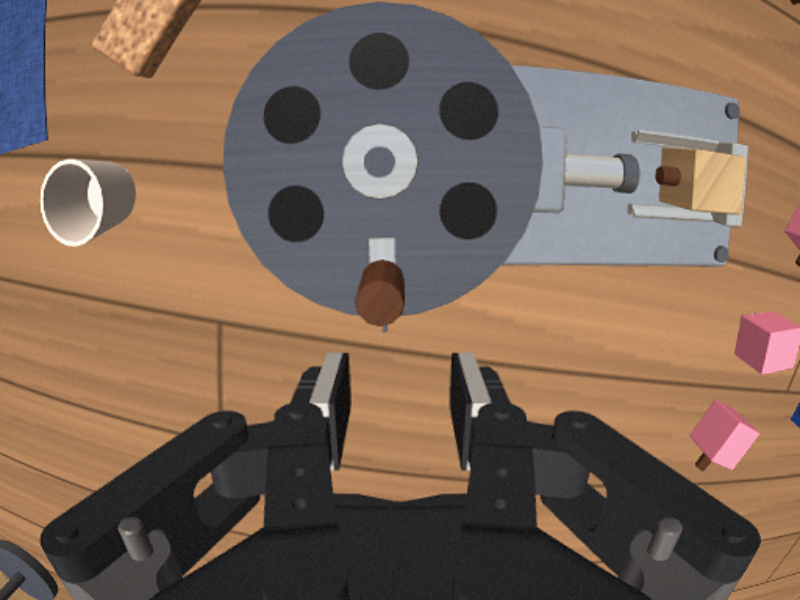

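Wrist view (800 px): knob top at ~(380,300), wheel disc spanning 223–542 × 3–318, hub nut at (380,161), pointer at (385,328).

Run:
```python
from h import *
p=dict(np.load('w6.npz'));st()
u=np.array([np.cos(np.radians(10)),np.sin(np.radians(10))]);v=np.array([-u[1],u[0]])
def L(n,px,z):
    a=onz(p,np.array(px)*.64,z,True);print(n,a.round(4),'local',(a[:2]@u).round(4),(a[:2]@v).round(4));return a
L('knobtop',(380,300),.146);L('nut',(380,161),.112);L('nutbore',(380,162),.114);L('pointer',(385,328),.09);L('knobbot',(381,270),.102)
im=cv2.imread('pics/w6.png')
r=[L(n,q,.1) for n,q in(('l',(223,160)),('r',(542,158)),('t',(380,3)),('b',(383,318)))]
print(p['cam_to_world'][:3,3], (np.array(r)[:,:2]@u).round(4),(np.array(r)[:,:2]@v).round(4))
print('cup',onz(p,np.array((75,240))*.64,0,True).round(3))
```

```text
22.52 tcp [0.4924 0.1769 0.2115] yaw_y -81.0 z [-0.03  -0.005 -1.   ] F [ 0.9 -0.6  0.1] w 0.4 q6 [0.29 1.71]
knobtop [0.4955 0.1872 0.146 ] local 0.5205 0.0983
nut [0.5575 0.1979 0.112 ] local 0.5834 0.098
nutbore [0.5571 0.1977 0.114 ] local 0.5829 0.098
pointer [0.459 0.181 0.09 ] local 0.4835 0.0986
knobbot [0.4979 0.1887 0.102 ] local 0.5231 0.0994
l [0.5473 0.2861 0.1   ] local 0.5886 0.1867
r [0.5749 0.1113 0.1   ] local 0.5855 0.0098
t [0.644  0.2121 0.1   ] local 0.6711 0.097
b [0.4691 0.1834 0.1   ] local 0.4938 0.0992
[0.56586535 0.18926982 0.35098936] [0.5886 0.5855 0.6711 0.4938] [0.1867 0.0098 0.097  0.0992]
cup [0.457 0.474 0.   ]
```

move_arm:
  plan:
    - [0,1.8,-1,0,0,0,0.2]
    - [0,0,0,0.2,-1,0,0.2]
    - [0,0,0,0,0,1,0.2]
    - [0,0,0,0,0,1.5,0.2]
    - [0,0,0,0,0,1,0.2]
    - [0,0,0,0,0,0.4,0.2]
    - [0,0,0,0,0,0,0.2]
    - [0,0,0,0,0,0,0.2]
    - [0,0,0,0,0,0,0.2]
    - [0,0,0,0,0,0,0.2]

```text
clock: 23.35
tool_pos: [0.4926, 0.1888, 0.1692]
eef_rot: [0.0, 0.996, 0.087, -0.001]
contact_force: [-0.3, 0.6, 0.5]
gripper_width: 0.402
```

```bash
cat >> h.py <<'E'
U=np.array([np.cos(np.radians(10)),np.sin(np.radians(10))]);V=np.array([-U[1],U[0]])
AX=np.array([.583,.098]);RR=.062
def wheel(step=5.,yaw_off=0):
    s,M=st();P=np.array(s['tool_pos'])[:2];d=np.array([P@U,P@V])-AX
    th=np.degrees(np.arctan2(d[1],d[0]))-180;r=np.hypot(*d)
    yl=np.degrees(np.arctan2(M[1,1],M[0,1]))-10+90+yaw_off
    er=d/r;wr=er[0]*U+er[1]*V;wt=np.array([-wr[1],wr[0]]);F=s['contact_force'][:2]
    print('theta',(th%360).round(1),'r',(r*1000).round(1),'forkyaw',(yl%360).round(1),'Frad',(F@wr).round(1),'Ftan',(F@wt).round(1),'tilt',orient(np.degrees(np.arctan2(M[1,1],M[0,1])),M)[0])
    return s,M
E
python3 - <<'E'
from h import *
s,M=wheel();print(orient(-80,M)[0],go((.496,.1875,.110),M,s))
p=snap('wrist')
for r in imaging.place_of('knob',p)[:2]:
      uv=np.array(r['centre'])*[512,384];print(round(r['confidence'],2),uv.round(1),onz(p,uv,.124,True).round(4))
E
```

```text
23.35 tcp [0.4926 0.1888 0.1692] yaw_y -80.0 z [-0.002 -0.    -1.   ] F [-0.3  0.6  0.5] w 0.402 q6 [0.32 1.71]
theta 357.9 r 65.1 forkyaw 360.0 Frad 0.2 Ftan -0.6 tilt [ 0.   0.1 -0. ]
[ 0.   0.1 -0. ] [0.32 0.18 5.92]
```

move_arm:
  plan:
    - [0,0,0,0.3,0.18,0,0.2]
    - [0,0,0,0,0,1,0.2]
    - [0,0,0,0,0,1,0.2]
    - [0,0,0,0,0,1,0.2]
    - [0,0,0,0,0,1,0.2]
    - [0,0,0,0,0,1,0.2]
    - [0,0,0,0,0,0.4,0.2]
    - [0,0,0,0,0,0,0.2]
    - [0,0,0,0,0,0,0.3]
    - [0,0,0,0,0,0,0.3]

```text
clock: 24.28
tool_pos: [0.4957, 0.187, 0.1083]
eef_rot: [0.0, 0.996, 0.087, -0.002]
contact_force: [0.1, 0.1, -0.3]
gripper_width: 0.349
```

Run:
```python
from h import *
s,M=wheel();print(orient(-80,M)[0],go((.496,.1875,.110),M,s))
p=snap('wrist')
cv2.imwrite('pics/w7.png',cv2.resize(p['pixels'],(800,600))[:,:,::-1])
np.savez('w7.npz',mtx=p['mtx'],cam_to_world=p['cam_to_world'])
```

```text
24.28 tcp [0.4957 0.187  0.1083] yaw_y -80.1 z [-0.003 -0.001 -1.   ] F [ 0.1  0.1 -0.3] w 0.349 q6 [0.31 1.71]
theta 359.9 r 62.4 forkyaw 359.9 Frad -0.1 Ftan -0.1 tilt [ 0.   0.2 -0. ]
[ 0.   0.2 -0.1] [ 0.04 -0.04 -0.17]
```

View pics/w7.png

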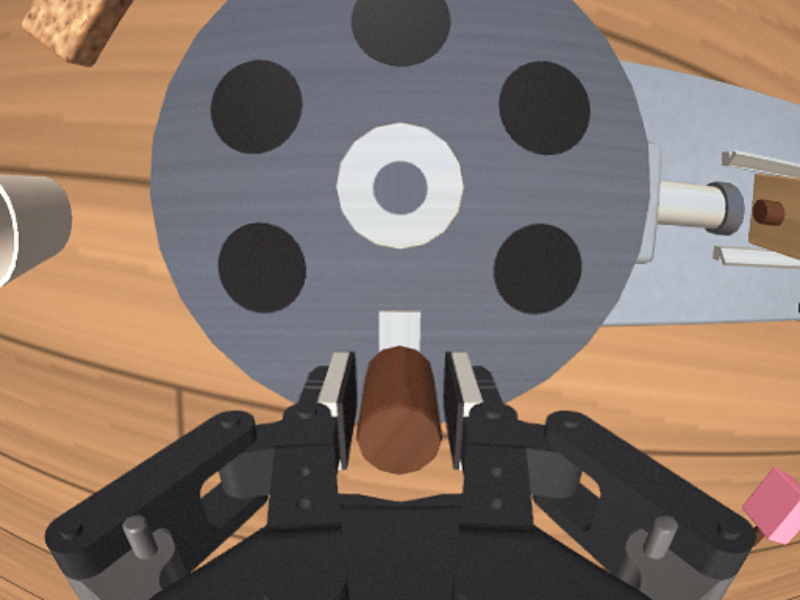

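Knob (400,410) is centred between the pads, the wheel is at its mark, and the forces are zero. I'll use the fingers as a loose fork kept tangential, so no radial force can build up.

move_arm:
  plan:
    - [0,0.2,0,0,0,-0.1,0.35]
    - [0,0,-3,0.01,0.32,0,0.35]
    - [0,0,-4,0.02,0.43,0,0.35]
    - [0,0,-5,0.02,0.54,0,0.35]
    - [0,0,-5,0.02,0.54,0,0.35]
    - [0,0,-5,0.02,0.54,0,0.35]
    - [0,0,-5,0.02,0.54,0,0.35]
    - [0,0,-5,0.02,0.54,0,0.35]
    - [0,0,-4,0.02,0.43,0,0.35]
    - [0,0,-3,0.01,0.32,0,0.35]

```text
clock: 25.17
tool_pos: [0.5164, 0.153, 0.1133]
eef_rot: [-0.002, 0.903, 0.429, 0.003]
contact_force: [-1.9, 2.3, -1.6]
gripper_width: 0.324
```

Run:
```python
from h import *
wheel()
```

```text
25.17 tcp [0.5164 0.153  0.1133] yaw_y -39.2 z [ 0.004  0.006 -1.   ] F [-1.9  2.3 -1.6] w 0.324 q6 [0.24 0.92]
theta 37.7 r 60.6 forkyaw 40.8 Frad -0.4 Ftan -3.0 tilt [-0.1 -0.4 -0. ]
```

move_arm:
  plan:
    - [0,0.4,-3,0,0.5,0.15,0.35]
    - [0,0,-5,0,0.59,0.1,0.35]
    - [0,0,-5,0,0.59,0,0.35]
    - [0,0,-5,0,0.59,0,0.35]
    - [0,0,-5,0,0.59,0,0.35]
    - [0,0,-5,0.02,0.59,0,0.35]
    - [0,0,-5,0.02,0.59,0,0.35]
    - [0,0,-5,0.02,0.59,0,0.35]
    - [0,0,-5,0.02,0.59,0,0.35]
    - [0,0,-4,0.02,0.45,0,0.35]

```text
clock: 26.0
tool_pos: [0.5683, 0.1372, 0.1134]
eef_rot: [-0.003, 0.641, 0.767, 0.007]
contact_force: [-3.6, -0.8, -2.7]
gripper_width: 0.325
```

Run:
```python
from h import *
wheel()
```

```text
26.0 tcp [0.5683 0.1372 0.1134] yaw_y 10.2 z [ 0.005  0.015 -1.   ] F [-3.6 -0.8 -2.7] w 0.325 q6 [0.19 0.01]
theta 90.5 r 61.5 forkyaw 90.2 Frad 0.1 Ftan -3.7 tilt [ 0.4 -0.8  0. ]
```

move_arm:
  plan:
    - [0.4,-0.8,-3,0,0.5,0.15,0.35]
    - [0,0,-5,0,0.57,0.1,0.35]
    - [0,0,-5,0.02,0.57,0,0.35]
    - [0,0,-5,0.02,0.58,0,0.35]
    - [0,0,-5,0.02,0.58,0,0.35]
    - [0,0,-5,0.02,0.58,0,0.35]
    - [0,0,-5,0.02,0.59,0,0.35]
    - [0,0,-5,0.02,0.59,0,0.35]
    - [0,0,-5,0.02,0.59,0,0.35]
    - [0,0,-4,0.02,0.45,0,0.35]

```text
clock: 26.83
tool_pos: [0.6108, 0.1629, 0.1118]
eef_rot: [-0.005, 0.263, 0.965, -0.007]
contact_force: [-5.1, -7.8, 0.1]
gripper_width: 0.327
```

Run:
```python
from h import *
wheel()
```

```text
26.83 tcp [0.6108 0.1629 0.1118] yaw_y 59.5 z [-0.013 -0.012 -1.   ] F [-5.1 -7.8  0.1] w 0.327 q6 [ 0.22 -0.81]
theta 137.0 r 64.0 forkyaw 139.5 Frad -0.0 Ftan -9.3 tilt [-1.  -0.3 -0. ]
```

move_arm:
  plan:
    - [-1,-0.3,-3,0.05,0.55,0,0.35]
    - [0,0,-5,0.05,0.61,0,0.35]
    - [0,0,-5,0.05,0.61,0,0.35]
    - [0,0,-5,0.05,0.61,0,0.35]
    - [0,0,-5,0.04,0.61,0,0.35]
    - [0,0,-5,0.04,0.61,0,0.35]
    - [0,0,-5,0.04,0.61,0,0.35]
    - [0,0,-4,0.04,0.55,0,0.35]
    - [0,0,-4,0.03,0.5,0,0.35]
    - [0,0,-2,0.02,0.3,0,0.35]

```text
clock: 27.67
tool_pos: [0.6175, 0.2115, 0.1127]
eef_rot: [-0.001, -0.127, 0.992, -0.006]
contact_force: [1.3, -3.1, -0.8]
gripper_width: 0.327
```

Run:
```python
from h import *
wheel()
```

```text
27.67 tcp [0.6175 0.2115 0.1127] yaw_y 104.6 z [-0.001 -0.012 -1.   ] F [ 1.3 -3.1 -0.8] w 0.327 q6 [ 0.3  -1.53]
theta 182.9 r 62.0 forkyaw 184.6 Frad 0.6 Ftan -3.3 tilt [-0.7 -0.2 -0. ]
```

move_arm:
  plan:
    - [-0.7,-0.2,4,0,-0.2,0,0.2]
    - [0,0,0,0,0,0,0.1]
    - [0,0,0,0,0,-1,0.1]
    - [0,0,0,0,0,-2,0.1]
    - [0,0,0,0,0,-2,0.1]
    - [0,0,0,0,0,-1,0.1]
    - [0,0,7,0,0,0,0.1]
    - [0,0,7,0,0,0,0.1]
    - [0,0,7,0,0,0,0.1]
    - [0,0,7,0,0,0,0.1]

```text
clock: 28.5
tool_pos: [0.619, 0.2105, 0.1836]
eef_rot: [0.003, 0.151, 0.989, 0.001]
contact_force: [-0.0, 0.1, 0.4]
gripper_width: 0.452
```

move_arm:
  plan:
    - [0,0,7,0,0,0,0.1]
    - [0,0,7,0,0,0,0.1]
    - [0,0,7,0,0,0,0.1]
    - [0,0,7,0,0,0,0.1]
    - [0,0,7,0,0,0,0.1]
    - [0,0,7,0,0,0,0.1]
    - [0,0,7,0,0,0,0.1]
    - [0,0,7,0,0,0,0.1]
    - [0,0,7,0,0,0,0.1]
    - [0,0,7,0,0,0,0.1]

```text
clock: 29.33
tool_pos: [0.62, 0.2107, 0.1906]
eef_rot: [0.005, 0.701, 0.714, 0.005]
contact_force: [-0.3, 0.0, 0.1]
gripper_width: 0.445
```

move_arm:
  plan:
    - [0,0,7,0,0,0,0.1]
    - [0,0,7,0,0,0,0.1]
    - [0,0,7,0,0,0,0.1]
    - [0,0,7,0,0,0,0.1]
    - [0,0,7,0,0,0,0.1]
    - [0,0,7,0,0,0,0.1]
    - [0,0,7,0,0,0,0.1]
    - [0,0,7,0,0,0,0.1]
    - [0,0,7,0,0,0,0.1]
    - [0,0,5,0,0,0,0.1]

```text
clock: 30.17
tool_pos: [0.6208, 0.2108, 0.1974]
eef_rot: [0.002, 0.983, 0.184, 0.01]
contact_force: [0.0, -0.5, -0.3]
gripper_width: 0.449
```

Run:
```python
from h import *
s,M=wheel();a=np.radians(181);q=AX+RR*np.array([-np.cos(a),-np.sin(a)]);w=q[0]*U+q[1]*V
rv,D=orient(-79,M);print(rv,w.round(4),(D.T@(np.array([*w,.11])-s['tool_pos'])*100).round(2))
p=snap('wrist')
for r in imaging.place_of('knob',p)[:2]:
      uv=np.array(r['centre'])*[512,384];print(round(r['confidence'],2),uv.round(1),onz(p,uv,.124,True).round(4))
cv2.imwrite('pics/w8.png',cv2.resize(p['pixels'],(800,600))[:,:,::-1]);np.savez('w8.npz',mtx=p['mtx'],cam_to_world=p['cam_to_world'])
```

```text
30.17 tcp [0.6208 0.2108 0.1974] yaw_y -68.7 z [ 0.02 -0.   -1.  ] F [ 0.  -0.5 -0.3] w 0.449 q6 [0.29 1.49]
theta 181.6 r 65.0 forkyaw 11.3 Frad -0.1 Ftan -0.5 tilt [ 0.4 -1.1  0. ]
[ 0.3 -1.1 10.3] [0.618  0.2096] [-0.3   0.07  8.74]
0.88 [257.3 196.8] [0.6229 0.2105 0.124 ]
```

View pics/w8.png

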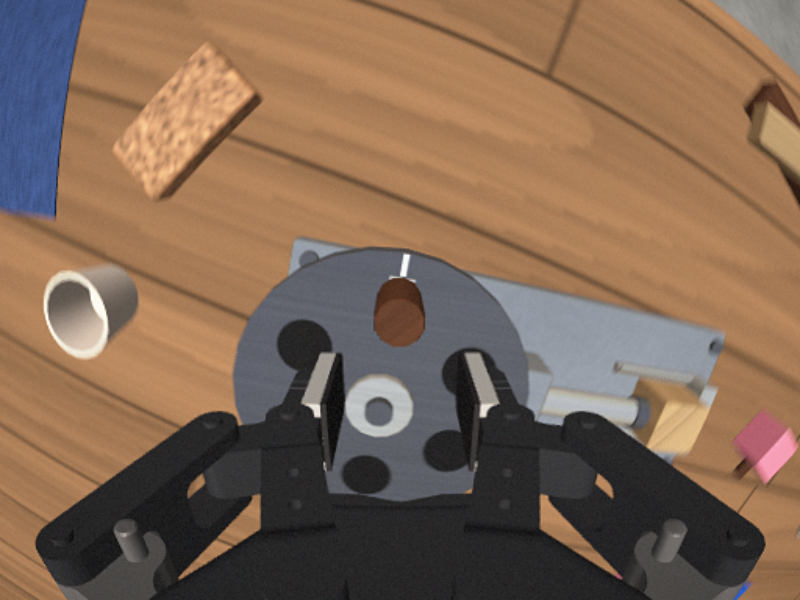

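The ram is fully advanced and the knob top is at (400,322), below the TCP. Re-forking from the other side.

move_arm:
  plan:
    - [0.3,-1.1,6,0,0,0,0.1]
    - [0,0,4.3,0,0,1.5,0.1]
    - [0,0,0,0,0,2,0.1]
    - [0,0,0,0,0,2,0.1]
    - [0,0,0,0,0,1.5,0.1]
    - [0,0,0,0,0,1,0.1]
    - [0,0,0,0,0,0.5,0.2]
    - [0,0,0,0,0,0,0.3]
    - [0,0,0,0,0,0,0.35]
    - [0,0,0,0,0,0,0.35]

```text
clock: 31.1
tool_pos: [0.6224, 0.2112, 0.1144]
eef_rot: [0.001, 0.994, 0.111, 0.003]
contact_force: [0.6, -0.5, -0.2]
gripper_width: 0.324
```

Run:
```python
from h import *
wheel()
```

```text
31.1 tcp [0.6224 0.2112 0.1144] yaw_y -77.2 z [ 0.005 -0.    -1.   ] F [ 0.6 -0.5 -0.2] w 0.324 q6 [0.29 1.64]
theta 181.6 r 66.7 forkyaw 2.8 Frad 0.5 Ftan -0.6 tilt [ 0.1 -0.3  0. ]
```

move_arm:
  plan:
    - [0,-0.3,0,-0.2,0,0.3,0.35]
    - [0,0,-2,-0.1,-0.35,0,0.35]
    - [0,0,-4,-0.05,-0.48,0,0.35]
    - [0,0,-5,-0.03,-0.59,0,0.35]
    - [0,0,-5,-0.03,-0.59,0,0.35]
    - [0,0,-5,-0.02,-0.59,0,0.35]
    - [0,0,-5,-0.02,-0.59,0,0.35]
    - [0,0,-5,-0.02,-0.59,0,0.35]
    - [0,0,-5,-0.02,-0.59,0,0.35]
    - [0,0,-4,-0.02,-0.45,0,0.35]

```text
clock: 31.93
tool_pos: [0.5953, 0.2491, 0.1162]
eef_rot: [0.003, 0.889, 0.458, 0.002]
contact_force: [3.1, -1.8, -2.2]
gripper_width: 0.327
```

Run:
```python
from h import *
wheel()
```

```text
31.93 tcp [0.5953 0.2491 0.1162] yaw_y -35.4 z [ 0.007 -0.004 -1.   ] F [ 3.1 -1.8 -2.2] w 0.327 q6 [0.36 0.98]
theta 223.4 r 64.0 forkyaw 44.6 Frad 0.4 Ftan -3.6 tilt [ 0.5 -0.   0. ]
```

move_arm:
  plan:
    - [0.5,0,-3,-0.1,-0.5,0.2,0.35]
    - [0,0,-5,-0.05,-0.59,0.2,0.35]
    - [0,0,-5,-0.03,-0.59,0.1,0.35]
    - [0,0,-5,-0.03,-0.59,0,0.35]
    - [0,0,-5,-0.03,-0.59,0,0.35]
    - [0,0,-5,-0.02,-0.59,0,0.35]
    - [0,0,-5,-0.02,-0.59,0,0.35]
    - [0,0,-5,-0.02,-0.59,0,0.35]
    - [0,0,-5,-0.02,-0.59,0,0.35]
    - [0,0,-4,-0.02,-0.45,0,0.35]

```text
clock: 32.77
tool_pos: [0.5422, 0.26, 0.1175]
eef_rot: [0.004, 0.614, 0.789, 0.005]
contact_force: [3.1, 0.1, -1.8]
gripper_width: 0.326
```

Run:
```python
from h import *
wheel()
```

```text
32.77 tcp [0.5422 0.26   0.1175] yaw_y 14.2 z [ 0.012  0.003 -1.   ] F [ 3.1  0.1 -1.8] w 0.326 q6 [0.41 0.16]
theta 273.5 r 64.0 forkyaw 94.2 Frad -0.6 Ftan -3.1 tilt [ 0.7  0.  -0. ]
```

move_arm:
  plan:
    - [0.7,0,-3,-0.05,-0.5,0.3,0.35]
    - [0,0,-5,-0.05,-0.58,0.3,0.35]
    - [0,0,-5,-0.03,-0.58,0.2,0.35]
    - [0,0,-5,-0.03,-0.58,0.1,0.35]
    - [0,0,-5,-0.03,-0.58,0,0.35]
    - [0,0,-5,-0.03,-0.58,0,0.35]
    - [0,0,-5,-0.03,-0.58,0,0.35]
    - [0,0,-5,-0.03,-0.58,0,0.35]
    - [0,0,-5,-0.03,-0.58,0,0.35]
    - [0,0,-4,-0.02,-0.4,0,0.35]

```text
clock: 33.6
tool_pos: [0.5016, 0.2276, 0.1159]
eef_rot: [0.006, 0.226, 0.974, 0.005]
contact_force: [1.9, 3.9, -2.4]
gripper_width: 0.325
```

Run:
```python
from h import *
wheel()
```

```text
33.6 tcp [0.5016 0.2276 0.1159] yaw_y 63.9 z [ 0.014  0.007 -1.   ] F [ 1.9  3.9 -2.4] w 0.325 q6 [ 0.38 -0.74]
theta 321.7 r 63.0 forkyaw 143.9 Frad 0.1 Ftan -4.3 tilt [ 0.7  0.6 -0. ]
```

move_arm:
  plan:
    - [0.7,0.6,-3,-0.05,-0.5,0.2,0.35]
    - [0,0,-5,-0.04,-0.58,0.2,0.35]
    - [0,0,-5,-0.03,-0.58,0.1,0.35]
    - [0,0,-5,-0.03,-0.58,0,0.35]
    - [0,0,-5,-0.03,-0.58,0,0.35]
    - [0,0,-5,-0.03,-0.58,0,0.35]
    - [0,0,-4,-0.03,-0.45,0,0.35]
    - [0,0,-3,-0.02,-0.3,0,0.35]
    - [0,0,0,0,-0.15,0,0.35]
    - [0,0,0,0,0,0,0.35]

```text
clock: 34.43
tool_pos: [0.4973, 0.1864, 0.1173]
eef_rot: [0.004, -0.097, 0.995, 0.004]
contact_force: [0.2, 0.3, -0.6]
gripper_width: 0.32
```

Run:
```python
from h import *
s,M=wheel();rv,D=orient(100,M);print(rv,go((.4957,.187,.112),M,s))
```

```text
34.43 tcp [0.4973 0.1864 0.1173] yaw_y 101.1 z [ 0.008  0.009 -1.   ] F [ 0.2  0.3 -0.6] w 0.32 q6 [ 0.31 -1.46]
theta 0.7 r 60.9 forkyaw 181.1 Frad -0.2 Ftan -0.3 tilt [ 0.4  0.5 -0. ]
[0.4 0.5 1.1] [0.15 0.08 0.53]
```

move_arm:
  plan:
    - [0.4,0.5,1.1,0.15,0.08,0.2,0.35]
    - [0,0,0,0,0,0,0.4]
    - [0,0,0,0,0,0,0.42]
    - [0,0,0,0,0,0,0.42]
    - [0,0,0,0,0,0,0.42]
    - [0,0,0,0,0,0,0.42]
    - [0,0,0,0,0,0,0.42]
    - [0,0,0,0,0,0,0.42]
    - [0,0,0,0,0,0,0.42]
    - [0,0,0,0,0,0,0.42]

```text
clock: 35.27
tool_pos: [0.4963, 0.1874, 0.1171]
eef_rot: [0.002, -0.084, 0.996, 0.0]
contact_force: [-0.7, 0.3, -0.3]
gripper_width: 0.285
```

Run:
```python
from h import *
s,M=wheel();rv,D=orient(100,M);print(rv,go((.4957,.187,.112),M,s))
```

```text
35.27 tcp [0.4963 0.1874 0.1171] yaw_y 99.6 z [ 0.003  0.001 -1.   ] F [-0.7  0.3 -0.3] w 0.285 q6 [ 0.31 -1.43]
theta 359.7 r 61.7 forkyaw 179.6 Frad 0.6 Ftan -0.4 tilt [ 0.   0.2 -0. ]
[ 0.   0.2 -0.4] [ 0.06 -0.03  0.51]
```

move_arm:
  plan:
    - [0,0,0,0,0,0,0.1]
    - [0,0,0,0,0,0,0.1]
    - [0,0,0,0,0,0,0.1]
    - [0,0,0,0,0,-1,0.1]
    - [0,0,0,0,0,-2,0.1]
    - [0,0,0,0,0,-3,0.1]
    - [0,0,0,0,0,-3,0.1]
    - [0,0,0,0,0,-2,0.1]
    - [0,0,0,-2,0,0,0.1]
    - [0,0,0,-2,0,0,0.1]

```text
clock: 36.1
tool_pos: [0.5336, 0.1936, 0.2374]
eef_rot: [0.002, -0.084, 0.996, 0.0]
contact_force: [0.3, -0.2, -0.0]
gripper_width: 0.452
```

move_arm:
  plan:
    - [0,0,0,-3,2,-2,0.1]
    - [0,0,0,-3,2,-2,0.1]
    - [0,0,0,-1,2,-2,0.1]
    - [0,0,0,0,1,-1,0.1]
    - [0,0,0,0,0,0,0.1]
    - [0,0,0,0,0,0,0.1]
    - [0,0,0,0,0,0,0.1]
    - [0,0,0,0,0,0,0.1]
    - [0,0,0,0,0,0,0.1]
    - [0,0,0,0,0,0,0.1]

```text
clock: 36.93
tool_pos: [0.5935, 0.2738, 0.3126]
eef_rot: [0.003, -0.083, 0.997, 0.0]
contact_force: [-0.4, -0.1, -0.9]
gripper_width: 0.45
```

Run:
```python
from h import *
wheel();p=snap('wrist');a=snap('side')
c=cv2.resize(a['pixels'][120:240,180:320],(466,400),interpolation=3)
cv2.imwrite('pics/w9.png',np.hstack([cv2.resize(p['pixels'],(533,400)),c])[:,:,::-1][:, :999] if 0 else cv2.resize(np.hstack([cv2.resize(p['pixels'],(533,400)),c]),(800,320))[:,:,::-1])
cv2.imwrite('pics/w9w.png',cv2.resize(p['pixels'],(800,600))[:,:,::-1])
np.savez('w9.npz',mtx=p['mtx'],cam_to_world=p['cam_to_world'])
```

```text
36.93 tcp [0.5935 0.2738 0.3126] yaw_y 99.5 z [ 0.006  0.001 -1.   ] F [-0.4 -0.1 -0.9] w 0.45 q6 [ 0.39 -1.34]
theta 234.5 r 84.3 forkyaw 179.5 Frad -0.2 Ftan 0.3 tilt [-0.   0.3  0. ]
```

View pics/w9w.png

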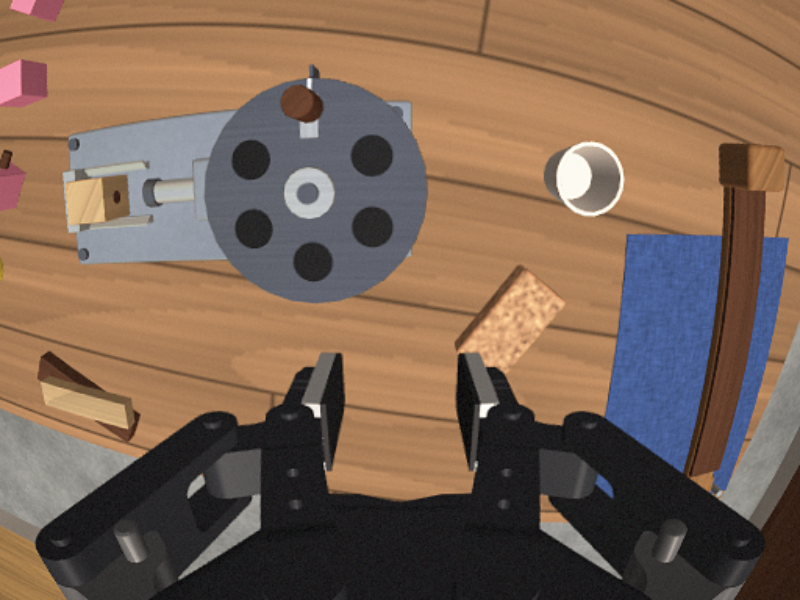

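Dowel is flush (dark disc at (117,197) on the block face), the ram is drawn back, and the arm, knob and pointer line up at (310,70–193). A quick angle check, then I'll hand it in.

Run:
```python
from h import *
p=dict(np.load('w9.npz'))
h=onz(p,np.array((309,193))*.64,.112,True)
for n,q,z in(('arm in',(309.5,130),.104),('arm out',(313,84),.104),('pointer',(313.5,70),.09)):
    d=onz(p,np.array(q)*.64,z,True)-h;print(n,((np.degrees(np.arctan2(d[1],d[0]))-190+180)%360-180).round(1))
print(workorder.job_done())
```

```text
arm in -0.1
arm out -2.2
pointer -0.6
the job is handed in; nothing more can be done
None
```

The neck block is in the nest against the end stop, its dowel is pressed flush, and the flywheel is parked back at its mark after one anticlockwise turn. I handed the job in at about 37 s of the 72 s allowed. No verdict is reported, so this rests on my own checks.

- **Block:** I gripped the light-wood block by its plain x faces and lowered it between the fences with the dowel towards the ram. I then slid it until the stop was felt. The highest push I read was about 13 N, and it moved no further. The block leaned by up to about 3° while I was pushing, so I straightened it before letting go. The picture after release showed it flat against the stop.
- **Flywheel:** I used the fingers as a loose fork round the knob and kept them in line with its travel. I lifted off and took hold again once, at half a turn, because the last joint could not turn far enough. Force along the arm stayed at 0.6 N or less in the readings between moves, and force along the travel reached about 9 N in mid-press.
- **Last checks:** The final picture shows the dowel flush, the block in the nest, the ram drawn back and the gripper clear. The wheel angle measured in it came out between 0 and 2 degrees short of the mark, and the pointer itself measured 0.6 degrees off. The gripper's position when it last centred the knob agreed to within about 0.3 degrees.
- **Limits of the checks:** I read forces only at the end of each move, so brief peaks in between were not seen. I did not check the pin reading.

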